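Seat a blank in the corner jig and hold it there

ROBOT

A 6-joint arm with a two-finger parallel gripper is mounted at the origin on the work surface. World frame = base frame: x ahead of the robot, y to its left, z up, the work surface at z = 0. Lengths are in m, angles in rad, forces in N, time in s.
With the tool pointing down it reaches from about 0.3 to 0.875 m from the base axis. Payload 6.4 kg.
Tool frame: the origin (TCP) lies between the finger pads; the fingertips stand 25 mm ahead of it and the grasp point (between the pads) lies 6 mm ahead of it; z points along the fingers, y is the line along which they close (so a half turn about z gives the same grasp; the last joint's range is limited). The gripper opens to 85 mm and grips with 20 to 120 N. Pads are 22 mm wide; open, the fingers measure 114 mm over their backs; the gripper's body (76 mm by 85 mm) begins 54 mm behind the grasp point. The pads swing forward as they close: fully open they stand 13 mm farther back than shut.
Start: joints at [1.05, 0.181, 1.607, -0, 1.354, -0.206], TCP at [0.178, 0.547, 0.256] pointing down, gripper open.
Joint ranges: [-2.99, 2.99], [-0.89, 2.07], [0.3, 2.58], [-1.14, 4.28], [0, 2.63], [-3.12, 3.12]. Speed limits (rad/s): [2.57, 2.57, 3.01, 3.14, 3.14, 3.14].

INTERFACE

Orientations are given as [roll, pitch, yaw] about the fixed x, y, z axes, in that order (R = Rz(yaw) Ry(pitch) Rx(roll)).
In Python, from plant import ctrl gives the robot as it stands.
- The arm moves only by the shell command python3 -m inch 'ROWS'. ROWS is JSON, a list of rows, each a list of 7 numbers: the shift along the tool's x, y, z in m, then the turn, a rotation vector about the tool's x, y, z in rad, then the finger opening in m, from 0 to 0.0854. A call has 1 to 12 rows; each row is the pose to reach, as a shift and turn from the pose commanded when the call began, along the tool's axes at that moment; what a row does not reach only later rows make up. A row lasts 1/8 s, in which the tool goes at most 62.5 mm and 10.7 degrees, less where a joint would pass 70% of its speed; a pose out of reach is approached as far as the arm can. A call with a gripper value outside its range is refused whole. The fingers move at their own pace and stop on an object; the grip force is fixed at half the most. Time passes only in rows, so rows that repeat a pose let the fingers close. It gives the time, the measured TCP pose, the force, the opening and the grip force at its end, in the units of the state.
- ctrl.sense(): the state, without advancing time (a new reading comes with each control period).
- ctrl.capture(name): name is "side" or "top" or "wrist"; returns the picture (384x512x3 uint8, blue, green, red); there is no depth.
- ctrl.camera_info(name): a dict with "fx", "fy", "cx", "cy" (pixels), "distortion" ([k1, k2, p1, p2, k3] as OpenCV has them; the pictures are not rectified), "world_from_camera" (4x4, takes a point from camera to world coordinates); the wrist camera has in their place "hand_eye" (4x4, takes a point from camera to tool coordinates, whose origin is the TCP and whose axes are the flange's). Camera axes: x right, y up, looking along -z (the intrinsics and any distortion apply to the point x, -y, -z); pixel columns grow to the right and rows downward; lengths in m; the calibration is good to about 2 mm. A picture is of the moment at which its call begins: read the wrist's pose just before it. camera_info takes no time and is no camera call.
- ctrl.close_job(): hands the job in; it is judged then, once.
Trained networks look in the newest picture that a camera, given by its name, has taken for a name from the list of things; names that differ only in an ending like _2 or _b are one class to them, and where a whole thing is asked for, a point or a joint stands for the part that bears it (a point fixed in the world has none). Each returns a list of dicts, best first, with "score" (0 to 1); they miss things now and then, are a little off and sometimes report something else, mostly with a low value. They report only what shows in the picture. A call takes as long as a camera call. They do not tell look-alikes from the thing itself.
- ctrl.recognise(camera, target): "xy" ([column, row] in pixels, amid what is visible of it).
- ctrl.regions_of(camera, target): "mask" (384x512 bool, what is visible of it) and "xy" ([column, row] in pixels, amid what is visible of it).
- ctrl.mark_of(camera, target): "xy" ([column, row] in pixels: a listed point, or the origin of a listed thing).
The state is a dict: "clock": time; "joints": joint angles; "joint_velocities": joint speeds; "effort": joint torques, N m; "eef_pos": TCP position; "tcp_rot": TCP orientation; "wrist_force": force on the tool from outside, world axes, zero at the start; "torque": the same for the moment, N m; "grip_width": finger opening in m; "finger_force": force on a finger pad.
Only numpy, scipy, OpenCV 4.12 (cv2) and the standard library are available. Lean on these libraries where they do the work, as an engineer would, in place of code of your own. Each camera call takes 0.05 s, during which the arm holds its last target. There are 200 camera calls.

TASK

Draw the steel stop pin out of the corner jig and park it upright in the open notch in the side of the jig's board, let down until its knob rests on the board. Then lay the longer of the two wooden blanks flat on the board, push it right into the corner with its long side flush along the long fence and its end flush against the short fence, and finish holding it there, still pressing it firmly against both fences at once, ready for drilling. Leave the shorter blank where it lies.

Things in the scene. Friction and masses are not known exactly. Their poses are not given: they have to be found in the camera images.
- jig: Corner jig: plywood board fixed to the bench, 260 (x) x 220 (y) x 30 mm thick, with two low hardwood fences on top along part of its +y and +x edges. Origin at the middle of its underside, on the bench; z up. A flat red pencil (100 mm long, 8 mm thick) lies loose on the board, near its -x edge (x -130..-65 mm, y -50..+75 mm); it need not be touched.
- corner (a point): Inner corner of the jig, on the board's top face (30 mm above the bench) where the fences' inner faces meet; axes as the jig's. Long fence's face: plane y=0; short fence's: plane x=0. The blank goes at x<0, y<0, so it is pushed to +x and +y. Seated, the 100 x 48 mm blank has its middle at x=-50, y=-24, z=+30 mm. The pin in its bore stands in that place, so it must come out first.
- long_fence: Hardwood strip fixed on the board, 200 mm long along the jig's x, 30 mm wide, 20 mm tall (top 50 mm above the bench). Origin at the middle of its underside; axes as the jig's. Its inner face is 15 mm from the origin towards -y. Fences and board are rigid and waxed (friction about 0.25), so a blank pressed hard on one fence or on the board still takes a few newtons to slide along it; a gripped blank may drag by friction before it touches the other fence.
- short_fence: Hardwood strip fixed on the board, 120 mm long along the jig's y, 30 mm wide, 20 mm tall. Origin at the middle of its underside; axes as the jig's. Its inner face is 15 mm from the origin towards -x.
- bore (a point): Mouth of the bore in which the stop pin starts, at the board's top face: 13 mm wide, upright, 30 mm deep. Axes as the jig's. It lies 65 mm from the short fence's face and 35 mm from the long fence's.
- notch (a point): Parking place of the pin in the side notch, at the board's top face; axes as the jig's. The notch is a slot cut right through the board, 15 mm wide (along x), 35 mm deep, running along y and open at the board's -y edge, with a thin dark steel rim. This point is on its centre line, 20 mm in from that edge, 15 mm short of its closed end. Let the pin down from above or slide it in from the open side.
- pin: Loose steel stop pin, about 110 g: a plain round knob 24 mm across and 40 mm tall above a shank 12 mm across and 28 mm long below. Origin on the axis at the knob's underside, which rests on the board's top face when the pin is in its bore or parked; z up along the pin towards the knob's top.
- pin_knob (a point): Centre of the pin's knob, 20 mm above its underside and 48 mm above the shank's lower end; z up along the pin.
- block: The longer of two plain wooden blanks lying on the bench, 100 (x) x 48 (y) x 60 mm tall, about 200 g, a pencilled cross on top. Origin at the middle of its underside, x along its length, z up. Either end may go first.
- block_mid (a point): Centre of the longer blank, half-way up (30 mm above its underside); axes as the blank's.
- offcut_mid (a point): Centre of the shorter blank, 60 (x) x 48 (y) x 60 mm tall, 30 mm above its underside. To be left alone.
Not all that is in view belongs to the job. What is shaped like the block but green or purple is not meant.

How it is judged:
On the way, in this order (a step that is already met when the one before it is completed fails the run):
1. the pin is drawn clear of its bore (z of pin in the frame of bore above 0.03 m), for 0.1 s.
2. the pin is parked upright in the side notch, knob down on the board, and let go (horizontal distance between pin and notch below 0.012 m and z of pin in the frame of notch between -0.004 and 0.004 m and angle between pin's own z axis and vertical below 0.12 rad and contact force between the fingers and pin below 0.1 N), for 0.2 s.
At the end, for the whole second after the job is handed in: Pin untouched in the notch: within 12 mm of its point, knob within 4 mm of the board top, 0.12 rad of upright. Longer blank at rest within 3 mm of its seat (x, y, z), 0.04 rad of the fences, 0.06 rad of level, fingers on it (over 1 N), pressed with over 2 N on each fence (all of step 2 and x of block_mid in the frame of corner between -0.053 and -0.047 m and y of block_mid in the frame of corner between -0.027 and -0.021 m and z of block_mid in the frame of corner between 0.027 and 0.033 m and angle between the x axis of block_mid and the x axis of corner, either way round below 0.04 rad and angle between block_mid's own z axis and vertical below 0.06 rad and contact force between block and long_fence above 2 N and contact force between block and short_fence above 2 N and contact force between the fingers and block above 1 N and linear speed of block below 0.01 m/s); the arm keeps its last pose, push and grip.
It fails at once if the shorter blank is moved by more than 30 mm (distance of offcut_mid from where it was at the start of the episode above 0.03 m).
It also fails if it takes over 67 s, if anything falls off the work surface, if the arm or the gripper's body presses on something with over 40 N, if the wrist force passes 120 N, or if a joint passes its speed limit or range.

## Working session

There is one attempt and no reset: what is moved stays moved. The work goes in short steps, Python scripts to look and compute and a shell command to move; the robot and the scene stay as the last step left them, time stands still between calls to the robot, and variables do not carry over. Pictures are saved under pics/ and viewed, at most 13 in all, crops included, and the job is handed in when it is done.

```bash
ls; mkdir -p pics; cat > h.py <<'E'
import numpy as np, cv2
from plant import ctrl
from scipy.spatial.transform import Rotation as R
def T_tool():
    s=ctrl.sense(); T=np.eye(4); T[:3,:3]=R.from_euler('xyz',s['tcp_rot']).as_matrix(); T[:3,3]=s['eef_pos']; return T
def cam(name,T=None):
    c=ctrl.camera_info(name); K=np.array([[c['fx'],0,c['cx']],[0,c['fy'],c['cy']],[0,0,1.]])
    W=(T if T is not None else T_tool())@np.array(c['hand_eye']) if name=='wrist' else np.array(c['world_from_camera'])
    return K,np.array(c['distortion'],float),W
def p2w(C,px,z):
    K,d,W=C; u=cv2.undistortPoints(np.array(px,float).reshape(-1,1,2),K,d).reshape(-1,2)
    r=np.c_[u[:,0],-u[:,1],-np.ones(len(u))]@W[:3,:3].T; o=W[:3,3]
    return o+r*((z-o[2])/r[:,2])[:,None]
def w2p(C,P):
    K,d,W=C; q=(np.array(P,float).reshape(-1,3)-W[:3,3])@W[:3,:3]
    return cv2.projectPoints(q*[1,-1,-1],np.zeros(3),np.zeros(3),K,d)[0].reshape(-1,2)
def tri(C1,p1,C2,p2):
    A=[];b=[]
    for C,p in((C1,p1),(C2,p2)):
        K,d,W=C;u=cv2.undistortPoints(np.array(p,float).reshape(1,1,2),K,d).ravel()
        r=W[:3,:3]@[u[0],-u[1],-1];r/=np.linalg.norm(r);M=np.eye(3)-np.outer(r,r);A.append(M);b.append(M@W[:3,3])
    return np.linalg.solve(sum(A),sum(b))
E
python3 - <<'E'
from h import *
print(ctrl.sense())
ims={}
for n in('top','side'):
    im=ctrl.capture(n); cv2.imwrite(f'pics/{n}0.png',im)
    C=cam(n); print(n,C[2][:3,3].round(3))
    for t in('jig','pin','pin_knob','corner','bore','notch','block','block_mid','offcut_mid','long_fence','short_fence'):
        r=ctrl.mark_of(n,t)[:3]; print(t,[(np.round(a['xy'],1).tolist(),round(a['score'],2)) for a in r])
E
```

```text
pics
{'clock': 0.0, 'joints': array([ 1.04967010e+00,  1.81536648e-01,  1.60800063e+00, -8.79838673e-06,
        1.35380142e+00, -2.06285849e-01]), 'joint_velocities': array([-0.00162329, -0.00061584, -0.00142388,  0.0013063 , -0.00027611,
       -0.00051753]), 'effort': array([ 4.40153544e-04, -4.44881666e+01, -3.51331079e+01, -3.35034219e-04,
        8.94569879e-03,  1.35784614e-05]), 'eef_pos': array([0.17777751, 0.54629447, 0.25539015]), 'tcp_rot': array([-3.13988187e+00, -3.49227788e-04,  2.82675388e+00]), 'wrist_force': array([-0.47541771,  1.23477049,  0.37374582]), 'torque': array([ 0.01275609,  0.05228754, -0.03239052]), 'finger_force': 0.0, 'grip_width': 0.08534832680245638}
top [ 0.421 -0.022  1.2  ]
jig [([205.5, 171.6], 0.7), ([171.1, 132.1], 0.68), ([191.8, 128.8], 0.51)]
pin [([182.9, 153.9], 0.59)]
pin_knob [([183.6, 156.0], 0.63)]
corner [([170.3, 133.4], 0.69)]
bore []
notch [([236.3, 195.0], 0.6)]
block [([284.5, 176.5], 0.8), ([344.8, 204.3], 0.77), ([368.5, 264.8], 0.74)]
block_mid [([350.5, 206.2], 0.92), ([301.4, 120.5], 0.8), ([285.8, 175.3], 0.76)]
offcut_mid [([354.1, 140.6], 0.89)]
long_fence [([163.9, 167.6], 0.76)]
short_fence [([192.7, 125.9], 0.71), ([203.5, 170.2], 0.43)]
side [0.252 0.821 0.549]
jig [([227.8, 158.3], 0.63), ([202.6, 253.8], 0.6)]
pin [([172.6, 251.7], 0.65)]
pin_knob [([169.6, 243.2], 0.57), ([174.6, 253.3], 0.16)]
corner [([134.2, 255.2], 0.73)]
bore [([174.0, 257.2], 0.59)]
notch [([242.2, 225.6], 0.91), ([169.5, 251.6], 0.54)]
block [([351.1, 182.2], 0.9), ([190.3, 185.8], 0.83), ([239.3, 203.3], 0.73)]
block_mid [([189.7, 179.0], 0.84), ([241.5, 195.0], 0.8), ([352.3, 168.9], 0.8)]
offcut_mid [([225.8, 160.2], 0.64)]
long_fence [([176.5, 274.1], 0.78)]
short_fence [([170.3, 249.6], 0.58), ([142.1, 239.9], 0.55)]
```

View pics/top0.png

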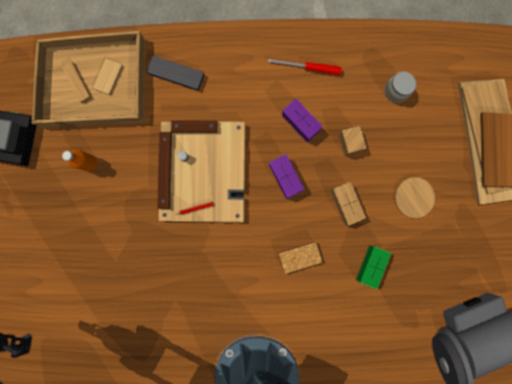

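View pics/side0.png

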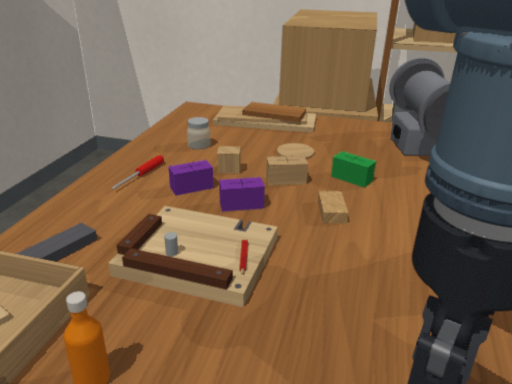

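Top picture: the jig spans about (160..246, 122..222), with the long fence at left (164,167), the short fence at top (195,127), the pin knob at (183,156), the notch at (236,195) and the pencil at (196,208). Things that could be taken for the longer blank:
- wooden with cross (350,204): the candidate
- shorter blank (354,140)
- cork-like plain block (300,258)
- purple (302,120) and (287,177)
- green (375,267)

The side picture shows the same layout, with the candidate at (288,170).

```bash
python3 - <<'E'
from h import *
T=cam('top');S=cam('side')
im=cv2.imread('pics/top0.png'); 
a=cv2.resize(im[110:240,145:275],None,fx=4.5,fy=4.5,interpolation=cv2.INTER_CUBIC)[:590,:]
cv2.imwrite('pics/jigcrop.png',a)
b=cv2.resize(im[115:285,270:400],None,fx=3.4,fy=3.4,interpolation=cv2.INTER_CUBIC); cv2.imwrite('pics/blk.png',b)
for n,p,q in(('knob',(183.6,156),(169.6,243.2)),('corner',(170.3,133.4),(134.2,255.2)),('notch',(236.3,195),(242.2,225.6)),('block',(350.5,206.2),(287,171)),('off',(354.1,140.6),(229,160))):
    print(n,tri(T,p,S,q).round(4))
for n,p,z in(('knob',(183.6,156),.05),('corner',(170.3,133.4),.03),('notch',(236.3,195),.03),('block',(350.5,206.2),.03),('off',(354.1,140.6),.03)):
    print(n,p2w(T,p,z).round(4))
print(p2w(T,[(161,122),(245,122),(246,222),(158,222)],.03).round(4))
for n in('top',):
  ctrl.capture(n)
  for r in ctrl.regions_of(n,'block'):
    m=r['mask'].astype(np.uint8); print(r['xy'],r['score'],m.sum(),cv2.minAreaRect(cv2.findNonZero(m)))
E
```

```text
knob [0.5864 0.1739 0.0521]
corner [0.6457 0.2095 0.0376]
notch [0.4845 0.042  0.0298]
block [ 0.45   -0.2531  0.0252]
off [ 0.6184 -0.2698  0.0262]
knob [[0.5856 0.1739 0.05  ]]
corner [[0.6496 0.2121 0.03  ]]
notch [[0.4833 0.0417 0.03  ]]
block [[ 0.4469 -0.2528  0.03  ]]
off [[ 0.618 -0.269  0.03 ]]
[[0.6811 0.2369 0.03  ]
 [0.6735 0.015  0.03  ]
 [0.4132 0.0183 0.03  ]
 [0.418  0.2472 0.03  ]]
[307.8, 120.6] 0.95 945 ((301.2500305175781, 120.25), (41.719295501708984, 24.041629791259766), 45.0)
[372.6, 268.1] 0.73 840 ((372.7276916503906, 266.52154541015625), (22.798175811767578, 38.10790252685547), 19.44003677368164)
[287.2, 174.4] 0.67 869 ((286.0000305175781, 175.5), (41.14365005493164, 21.913467407226562), 63.43495178222656)
```

View pics/jigcrop.png

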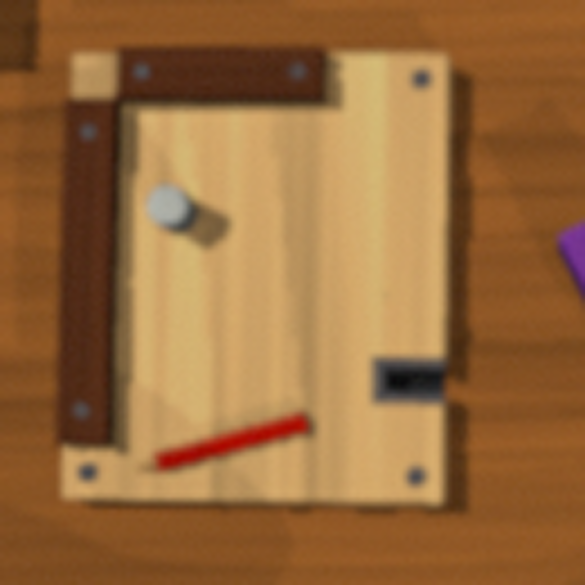

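View pics/blk.png

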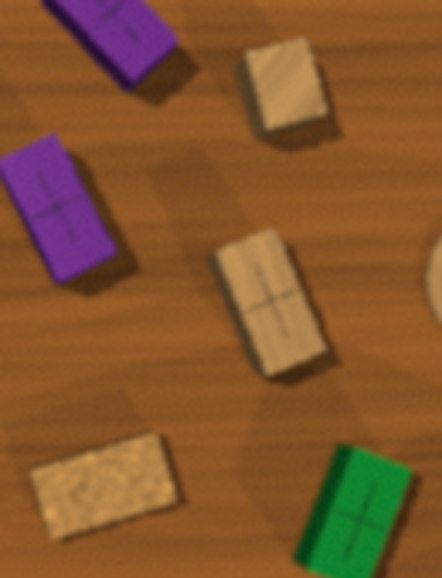

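Crop check: the blank at (350,204) is plain wood with a pencilled cross and is the longer one. The (354,140) piece is short with no cross, so it is the offcut; the cork-like one has no cross. I chose (350,204).

```bash
cat >> h.py <<'E'
def go(xyz,yaw):
    T=T_tool(); d=T[:3,:3].T@(np.array(xyz)-T[:3,3])
    r=(R.from_matrix(T[:3,:3]).inv()*R.from_euler('xyz',[np.pi,0,yaw])).as_rotvec()
    print('row',d.round(4),r.round(4)); return d,r
E
python3 - <<'E'
from h import *
print(np.round(ctrl.camera_info('wrist')['hand_eye'],3),cam('wrist')[0])
go([0.56,0.13,0.26],1.571)
E
```

```text
[[-0.     0.962  0.275  0.069]
 [ 1.     0.    -0.    -0.   ]
 [-0.     0.275 -0.962 -0.118]
 [ 0.     0.     0.     1.   ]] [[270.74512743   0.         259.30832724]
 [  0.         270.74512743 190.1927918 ]
 [  0.           0.           1.        ]]
row [-0.4923 -0.278  -0.0037] [-1.0000e-04  0.0000e+00  1.2558e+00]
```

```bash
python3 -m inch '[[-0.492,-0.278,-0.004,0,0,1.256,0.085],[-0.492,-0.278,-0.004,0,0,1.256,0.085],[-0.492,-0.278,-0.004,0,0,1.256,0.085],[-0.492,-0.278,-0.004,0,0,1.256,0.085],[-0.492,-0.278,-0.004,0,0,1.256,0.085],[-0.492,-0.278,-0.004,0,0,1.256,0.085],[-0.492,-0.278,-0.004,0,0,1.256,0.085],[-0.492,-0.278,-0.004,0,0,1.256,0.085],[-0.492,-0.278,-0.004,0,0,1.256,0.085],[-0.492,-0.278,-0.004,0,0,1.256,0.085],[-0.492,-0.278,-0.004,0,0,1.256,0.06],[-0.492,-0.278,-0.004,0,0,1.256,0.06]]'
python3 - <<'E'
from h import *
C=cam('wrist');im=ctrl.capture('wrist');cv2.imwrite('pics/w1.png',im)
print(ctrl.sense()['eef_pos'],ctrl.sense()['tcp_rot'])
for t,z in(('pin_knob',.05),('pin',.03),('corner',.03),('bore',.03),('notch',.03),('jig',0),('long_fence',.03),('short_fence',.03)):
    for a in ctrl.mark_of('wrist',t)[:2]: print(t,np.round(a['xy'],1),round(a['score'],2),p2w(C,a['xy'],z).round(4))
E
```

```text
clock: 2.8
eef_pos: [0.5589, 0.1313, 0.2602]
tcp_rot: [-3.141, -0.0, 1.572]
wrist_force: [0.2, -0.2, -0.4]
grip_width: 0.0603
finger_force: 0.0
[0.55892385 0.13136928 0.26034121] [-3.14136739e+00 -1.82639413e-04  1.57265631e+00]
pin_knob [280.4 138. ] 0.82 [[0.5844 0.1718 0.05  ]]
pin [279.1 134.3] 0.65 [[0.5842 0.1747 0.03  ]]
corner [333.4 111.4] 0.66 [[0.6507 0.2025 0.03  ]]
bore [279.5 135.6] 0.73 [[0.5848 0.1731 0.03  ]]
notch [210.4 231.7] 0.61 [[0.491  0.0408 0.03  ]]
jig [250.4 161.8] 0.97 [[0.5467 0.1343 0.    ]]
long_fence [258.4  89.3] 0.59 [[0.5581 0.228  0.03  ]]
short_fence [346.3 158.6] 0.58 [[0.6719 0.1438 0.03  ]]
```

View pics/w1.png

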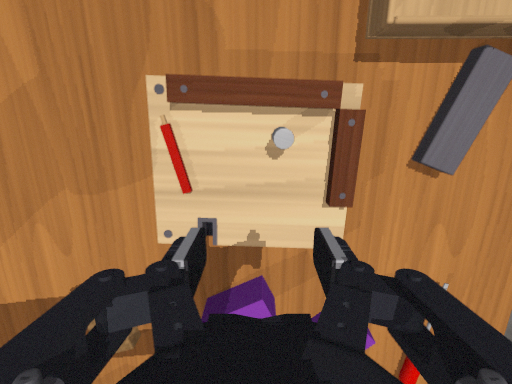

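The wrist view shows the board with corners at about (147,75), (362,83), (345,248) and (158,245). The knob top is at (283,138), and the slot (217 down to 200, rows 218-243) is near (208,231).

```bash
python3 - <<'E'
from h import *
from scipy.optimize import least_squares
c=ctrl.camera_info('wrist');K=np.array([[c['fx'],0,c['cx']],[0,c['fy'],c['cy']],[0,0,1.]])
T=T_tool();C=cam('wrist')
g=cv2.cvtColor(cv2.imread('pics/w1.png'),cv2.COLOR_BGR2GRAY)
q=np.array([[147,75],[362,83],[345,248],[158,245]],np.float32).reshape(-1,1,2)
q=cv2.cornerSubPix(g,q,(4,4),(-1,-1),(3,30,.01)).reshape(-1,2);print(q)
J=np.array([[-.13,.11],[.13,.11],[.13,-.11],[-.13,-.11]])
W=p2w(C,q,.03);print(W.round(4))
def f(p): 
    a=p[2];M=np.array([[np.cos(a),-np.sin(a)],[np.sin(a),np.cos(a)]]);return (J@M.T+p[:2]-W[:,:2]).ravel()
r=least_squares(f,[.55,.13,0]);p=r.x;print('jig',p.round(4),(r.fun*1000).round(1))
M=np.array([[np.cos(p[2]),-np.sin(p[2])],[np.sin(p[2]),np.cos(p[2])]])
print('corner',M@[.1,.08]+p[:2],'bore',M@[.035,.045]+p[:2],'knobtop',p2w(C,(283,138),.07),'notchline y', p2w(C,[(199,225),(216,225),(208,218)],.03))
n=p2w(C,(207.5,231),.03)[0,:2]; print('notch in jig',M.T@(n-p[:2]))
im=cv2.imread('pics/w1.png')
cv2.imwrite('pics/n.png',cv2.resize(im[195:265,140:250],None,fx=7,fy=7,interpolation=cv2.INTER_CUBIC))
E
```

```text
[[145.35727  74.56435]
 [362.92035  83.09935]
 [345.      248.     ]
 [157.6865  242.6015 ]]
[[0.4246 0.2432 0.03  ]
 [0.6847 0.2339 0.03  ]
 [0.6823 0.0145 0.03  ]
 [0.4166 0.0231 0.03  ]]
jig [ 0.5521  0.1287 -0.0298] [ 0.8 -0.7  0.6  0.9 -3.6  0.4  2.3 -0.5]
corner [0.65439892 0.20567077] bore [0.58838515 0.1726226 ] knobtop [[0.58678333 0.17247643 0.07      ]] notchline y [[0.47650834 0.04990046 0.03      ]
 [0.50009557 0.04987845 0.03      ]
 [0.48952568 0.06029748 0.03      ]]
notch in jig [-0.0615823  -0.08971813]
```

View pics/n.png

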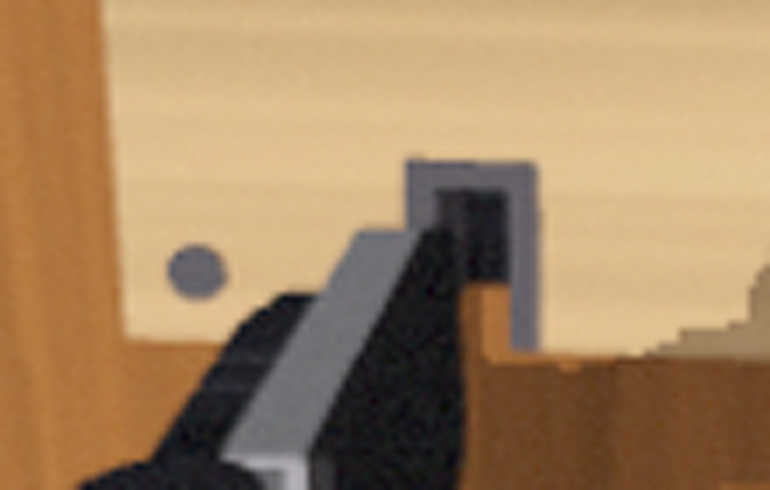

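```bash
python3 - <<'E'
from h import *
go([0.587,0.1725,0.13],1.541);go([0.587,0.1725,0.061],1.541)
C=cam('wrist');print(p2w(C,[(202.4,226),(212.9,226),(207.6,221.9)],.03).round(4))
E
```

```text
row [0.0422 0.0273 0.1304] [0.0002 0.     0.0302]
row [0.0422 0.0273 0.1994] [0.0002 0.     0.0302]
[[0.4811 0.0484 0.03  ]
 [0.4957 0.0484 0.03  ]
 [0.4887 0.0545 0.03  ]]
```

```bash
python3 -m inch '[[0.042,0.027,0.13,0,0,0.03,0.06],[0.042,0.027,0.13,0,0,0.03,0.06],[0.042,0.027,0.13,0,0,0.03,0.06],[0.042,0.027,0.17,0,0,0.03,0.06],[0.042,0.027,0.199,0,0,0.03,0.06],[0.042,0.027,0.199,0,0,0.03,0.06],[0.042,0.027,0.199,0,0,0.03,0.06],[0.042,0.027,0.199,0,0,0.03,0.0],[0.042,0.027,0.199,0,0,0.03,0.0],[0.042,0.027,0.199,0,0,0.03,0.0],[0.042,0.027,0.199,0,0,0.03,0.0],[0.042,0.027,0.199,0,0,0.03,0.0]]'
```

```text
clock: 4.75
eef_pos: [0.5868, 0.1722, 0.0629]
tcp_rot: [3.142, 0.0, 1.541]
wrist_force: [-4.9, 0.2, 9.6]
grip_width: 0.023
finger_force: 58.3
```

```bash
python3 -m inch '[[0,0,-0.01,0,0,0,0],[0,0,-0.025,0,0,0,0],[0,0,-0.04,0,0,0,0],[0,0,-0.06,0,0,0,0],[0,0,-0.06,0,0,0,0],[0,0,-0.06,0,0,0,0],[0,0,-0.06,0,0,0,0]]'
python3 - <<'E'
from h import *
C=cam('wrist');im=ctrl.capture('wrist');cv2.imwrite('pics/w2.png',im)
for t,z in(('notch',.03),('bore',.03),('corner',.03)):
    for a in ctrl.mark_of('wrist',t)[:2]: print(t,np.round(a['xy'],1),round(a['score'],2),p2w(C,a['xy'],z).round(4))
print(ctrl.sense()['eef_pos'])
E
```

```text
clock: 5.62
eef_pos: [0.5861, 0.172, 0.1204]
tcp_rot: [-3.14, 0.0, 1.541]
wrist_force: [0.1, 0.3, -0.5]
grip_width: 0.0229
finger_force: 58.7
notch [156.4 339. ] 0.59 [[0.4848 0.0383 0.03  ]]
bore [259.8 199.5] 0.83 [[0.5867 0.1738 0.03  ]]
corner [343.4 158.7] 0.9 [[0.6525 0.205  0.03  ]]
[0.58644006 0.17205844 0.12069755]
```

View pics/w2.png

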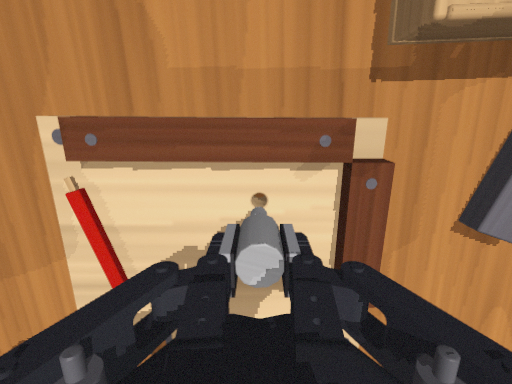

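The pin is out and held between the fingers at (260,260); the empty bore is at (260,200) and the fence edges lie level in the view, so the jig yaw is about -0.03.

```bash
python3 -m inch '[[-0.03,-0.02,0,0,0,0,0],[-0.07,-0.05,0,0,0,0,0],[-0.11,-0.077,0,0,0,0,0],[-0.1355,-0.0945,0,0,0,0,0],[-0.1355,-0.0945,0,0,0,0,0],[-0.1355,-0.0945,0,0,0,0,0],[-0.1355,-0.0945,0,0,0,0,0]]'
python3 - <<'E'
from h import *
go([0.488,0.0395,0.12],1.541)
T=cam('top');S=cam('side');ctrl.capture('top');a=ctrl.mark_of('top','pin_knob');ctrl.capture('side');b=ctrl.mark_of('side','pin_knob')
print(a,b); P=ctrl.sense()['eef_pos']-[0,0,.013]; print(P,w2p(T,P),w2p(S,P), w2p(T,[.488,.0395,.03]),w2p(S,[.488,.0395,.03]))
C=cam('wrist');cv2.imwrite('pics/w3.png',ctrl.capture('wrist'))
E
```

```text
clock: 6.7
eef_pos: [0.4889, 0.0401, 0.1214]
tcp_rot: [3.141, -0.0, 1.542]
wrist_force: [0.1, 0.2, -0.9]
grip_width: 0.0221
finger_force: 58.9
row [-0.0006 -0.0008  0.0014] [ 0.0005 -0.0001  0.0007]
[{'xy': [181.3, 158.6], 'score': 0.19}] [{'xy': [242.4, 191.6], 'score': 0.64}]
[0.4884455  0.03996913 0.10819539] [[235.15059814 191.13732596]] [[241.52093525 191.84253434]] [[237.10548601 193.14152856]] [[241.59706744 224.68606153]]
```

View pics/w3.png

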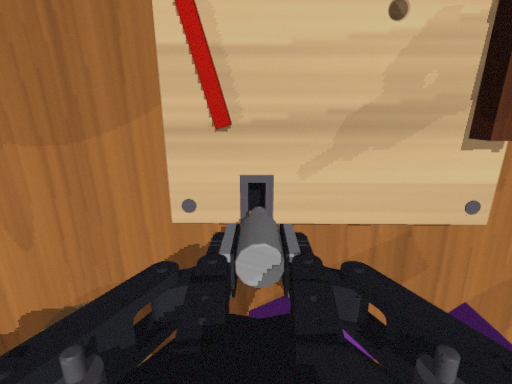

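```bash
python3 - <<'E'
from h import *
C=cam('wrist');e=ctrl.sense()['eef_pos'];print(e)
print(p2w(C,[(248,188),(267,188),(257,182),(240,180),(274,180)],.03).round(4), w2p(C,e-[0,0,.061]))
g=cv2.cvtColor(cv2.imread('pics/w3.png'),cv2.COLOR_BGR2GRAY);print(g[190,234:282],g[172:192,257],g[230:250,330])
E
```

```text
[0.48834382 0.03989935 0.1211734 ]
[[0.4799 0.0514 0.03  ]
 [0.4951 0.0509 0.03  ]
 [0.4873 0.0561 0.03  ]
 [0.4738 0.0582 0.03  ]
 [0.5008 0.0574 0.03  ]] [[258.96971126 214.65402754]]
[173 175 173 174 173 164  87  88  88  86  84  87  89  87  38  29  32  24
  28  23  28  31  32  19  20  20  18  11   7  11  22  44  88  85  86  87
  85  89  93 132 175 175 175 173 175 175 175 173] [181 178 165 103  87  86  86  86  86  87  77  23  20  17   6  16   5  14
  19  30] [104 106 104 103 102 106 106 106 105 105 104 106 109 108 107 104 105 106
 106 106]
```

```bash
python3 -m inch '[[0,-0.0017,0,0,0,0,0],[0,-0.0017,0.015,0,0,0,0],[0,-0.0017,0.03,0,0,0,0],[0,-0.0017,0.038,0,0,0,0],[0,-0.0017,0.044,0,0,0,0],[0,-0.0017,0.044,0,0,0,0],[0,-0.0017,0.044,0,0,0,0]]'
```

```text
clock: 7.82
eef_pos: [0.4869, 0.0395, 0.0776]
tcp_rot: [3.141, 0.0, 1.541]
wrist_force: [0.0, 0.3, -0.1]
grip_width: 0.0224
finger_force: 58.9
```

```bash
python3 -m inch '[[0,0,0.005,0,0,0,0],[0,0,0.01,0,0,0,0],[0,0,0.0135,0,0,0,0],[0,0,0.0145,0,0,0,0],[0,0,0.0145,0,0,0,0],[0,0,0.0145,0,0,0,0]]'
```

```text
clock: 8.57
eef_pos: [0.4867, 0.0395, 0.063]
tcp_rot: [3.141, 0.0, 1.541]
wrist_force: [-1.8, 1.6, 1.8]
grip_width: 0.0225
finger_force: 59.1
```

```bash
python3 -m inch '[[0,0,0,0,0,0,0.03],[0,0,0,0,0,0,0.045],[0,0,0,0,0,0,0.05],[0,0,0,0,0,0,0.05],[0,0,-0.03,0,0,0,0.05],[0,0,-0.08,0,0,0,0.05],[0,0,-0.14,0,0,0,0.06],[0,0,-0.19,0,0,0,0.085],[0,0,-0.19,0,0,0,0.085],[0,0,-0.19,0,0,0,0.085]]'
python3 - <<'E'
from h import *
C=cam('wrist');im=ctrl.capture('wrist')
for t,z in(('pin_knob',.05),('notch',.03),('corner',.03),('bore',.03)):
    for a in ctrl.mark_of('wrist',t)[:2]: print(t,np.round(a['xy'],1),round(a['score'],2),p2w(C,a['xy'],z).round(4))
go([0.45,-0.253,0.25],0.42)
E
```

```text
clock: 9.82
eef_pos: [0.4862, 0.0396, 0.2522]
tcp_rot: [-3.141, -0.0, 1.541]
wrist_force: [-0.2, 0.1, -1.2]
grip_width: 0.085
finger_force: 0.0
pin_knob [259.6 175.6] 0.57 [[0.4868 0.0358 0.05  ]]
notch [257.8 169.8] 0.87 [[0.4846 0.039  0.03  ]]
corner [404.2  18.1] 0.66 [[0.6513 0.2041 0.03  ]]
bore [342.1  51.8] 0.77 [[0.5849 0.1727 0.03  ]]
row [-0.2936 -0.027   0.0013] [-0.0027  0.0012  1.1207]
```

```bash
python3 -m inch '[[-0.294,-0.027,0,0,0,1.121,0.085],[-0.294,-0.027,0,0,0,1.121,0.085],[-0.294,-0.027,0,0,0,1.121,0.085],[-0.294,-0.027,0,0,0,1.121,0.085],[-0.294,-0.027,0,0,0,1.121,0.085],[-0.294,-0.027,0,0,0,1.121,0.085],[-0.294,-0.027,0,0,0,1.121,0.085],[-0.294,-0.027,0,0,0,1.121,0.085],[-0.294,-0.027,0,0,0,1.121,0.085],[-0.294,-0.027,0,0,0,1.121,0.085]]'
python3 - <<'E'
from h import *
C=cam('wrist');im=ctrl.capture('wrist');cv2.imwrite('pics/w4.png',im);print(ctrl.sense()['eef_pos'])
for a in ctrl.mark_of('wrist','block_mid')[:3]: print(np.round(a['xy'],1),round(a['score'],2),p2w(C,a['xy'],.03).round(4))
for a in ctrl.regions_of('wrist','block')[:3]: print(a['xy'],a['score'],cv2.minAreaRect(cv2.findNonZero(a['mask'].astype(np.uint8))))
S=cam('side');ctrl.capture('side');a=ctrl.mark_of('side','pin_knob')
for x in a: print('side knob',x['xy'],x['score'])
print(w2p(S,[.4867,.0395,.05]))
E
```

```text
clock: 11.32
eef_pos: [0.4509, -0.253, 0.2529]
tcp_rot: [3.141, -0.0, 0.422]
wrist_force: [-0.2, -1.4, -0.4]
grip_width: 0.0849
finger_force: 0.0
[ 0.45091257 -0.25313816  0.25289191]
[147.9  46.7] 0.97 [[ 0.5289 -0.0801  0.03  ]]
[254.  163.2] 0.89 [[ 0.4561 -0.2439  0.03  ]]
[249.6 281. ] 0.64 [[ 0.296  -0.3077  0.03  ]]
[151.4, 49.0] 0.85 ((151.35914611816406, 48.99757766723633), (104.16822052001953, 62.56937789916992), 84.64418029785156)
[250.8, 286.8] 0.61 ((248.07550048828125, 287.799560546875), (49.198974609375, 82.61814880371094), 50.38930892944336)
[255.5, 166.5] 0.58 ((255.7471466064453, 166.58026123046875), (41.4378662109375, 85.33844757080078), 2.045408248901367)
side knob [238.7, 217.9] 0.66
[[242.24925843 216.60656303]]
```

View pics/w4.png

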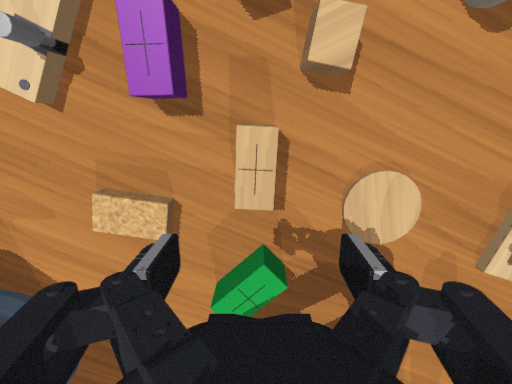

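The wanted blank's top face runs (237,125)-(278,127)-(274,210)-(234,209), with the cross at (256,170); green lies at (250,285), purple at (150,45), and the pin stands in the notch at (40,38).

```bash
python3 - <<'E'
from h import *
C=cam('wrist');g=cv2.cvtColor(cv2.imread('pics/w4.png'),cv2.COLOR_BGR2GRAY)
q=cv2.cornerSubPix(g,np.array([[237,125],[278,127],[274,210],[234,209]],np.float32).reshape(-1,1,2),(4,4),(-1,-1),(3,30,.01)).reshape(-1,2);print(q)
W=p2w(C,q,.06)[:,:2];print(W.round(4),W.mean(0),p2w(C,(256,170),.06))
a=(W[0]+W[1])/2-(W[2]+W[3])/2;yaw=np.arctan2(a[1],a[0]);print(np.linalg.norm(a),yaw,np.linalg.norm(W[0]-W[1]))
b=W[0]-W[1];print(np.arctan2(b[1],b[0])-np.pi/2)
c=W.mean(0);go([*c,.12],yaw);go([*c,.052],yaw)
E
```

```text
[[236.52806 124.59264]
 [278.6696  128.45235]
 [272.59396 209.83107]
 [234.5421  208.45195]]
[[ 0.493  -0.2073]
 [ 0.5084 -0.2521]
 [ 0.4177 -0.2865]
 [ 0.4004 -0.2435]] [ 0.45489574 -0.24734364] [[ 0.45467344 -0.24804658  0.06      ]]
0.09820188218448093 0.36811341647346413 0.047361247951898194
0.3312092619517497
row [ 0.0062 -0.0039  0.1329] [ 0.0002 -0.      0.0522]
row [ 0.0062 -0.0039  0.2009] [ 0.0002 -0.      0.0522]
```

```bash
python3 -m inch '[[0.006,-0.004,0.06,0,0,0.06,0.085],[0.006,-0.004,0.12,0,0,0.06,0.085],[0.006,-0.004,0.17,0,0,0.06,0.085],[0.006,-0.004,0.201,0,0,0.06,0.085],[0.006,-0.004,0.201,0,0,0.06,0.085],[0.006,-0.004,0.201,0,0,0.06,0.085],[0.006,-0.004,0.201,0,0,0.06,0.0],[0.006,-0.004,0.201,0,0,0.06,0.0],[0.006,-0.004,0.201,0,0,0.06,0.0],[0.006,-0.004,0.201,0,0,0.06,0.0],[0.006,-0.004,0.201,0,0,0.06,0.0]]'
```

```text
clock: 12.95
eef_pos: [0.4554, -0.2481, 0.0533]
tcp_rot: [3.139, -0.001, 0.36]
wrist_force: [-1.3, 0.6, 6.1]
grip_width: 0.0473
finger_force: 63.5
```

```bash
python3 -m inch '[[0,0,-0.03,0,0,0,0],[0,0,-0.07,0,0,0,0],[0,0,-0.11,0,0,0,0],[0,0,-0.11,0,0,0,0],[0,0,-0.11,0,0,0,0]]'
python3 - <<'E'
from h import *
go([0.5863,0.1684,0.163],-0.03)
E
```

```text
clock: 13.58
eef_pos: [0.454, -0.2469, 0.1609]
tcp_rot: [-3.14, 0.001, 0.36]
wrist_force: [-0.6, -0.3, -3.2]
grip_width: 0.0471
finger_force: 62.9
row [ 0.2701 -0.3421 -0.0019] [-0.0011  0.0009  0.3898]
```

```bash
python3 -m inch '[[0.03,-0.04,0,0,0,0.05,0],[0.06,-0.075,0,0,0,0.1,0],[0.09,-0.114,0,0,0,0.15,0],[0.12,-0.152,0,0,0,0.2,0],[0.15,-0.19,0,0,0,0.25,0],[0.18,-0.228,0,0,0,0.3,0],[0.21,-0.266,0,0,0,0.35,0],[0.24,-0.304,0,0,0,0.39,0],[0.27,-0.342,0,0,0,0.39,0],[0.27,-0.342,0,0,0,0.39,0],[0.27,-0.342,0,0,0,0.39,0],[0.27,-0.342,0,0,0,0.39,0]]'
python3 - <<'E'
from h import *
e=ctrl.sense()['eef_pos'];C=cam('wrist');im=ctrl.capture('wrist');cv2.imwrite('pics/w5.png',im);print(e)
for t in('corner','notch'):
  for a in ctrl.mark_of('wrist',t)[:2]: print(t,np.round(a['xy'],1),round(a['score'],2),p2w(C,a['xy'],.03).round(4))
print(ctrl.sense()['tcp_rot'])
E
```

```text
clock: 15.08
eef_pos: [0.5862, 0.1665, 0.1608]
tcp_rot: [3.141, 0.002, -0.032]
wrist_force: [1.3, -0.3, -2.9]
grip_width: 0.0472
finger_force: 63.0
[0.58617111 0.16652979 0.16075287]
corner [213.2 120.2] 0.74 [[0.6508 0.2051 0.03  ]]
notch [380.9 278.7] 0.91 [[0.484  0.0414 0.03  ]]
[ 3.14147676e+00  2.17637350e-04 -3.17611668e-02]
```

View pics/w5.png

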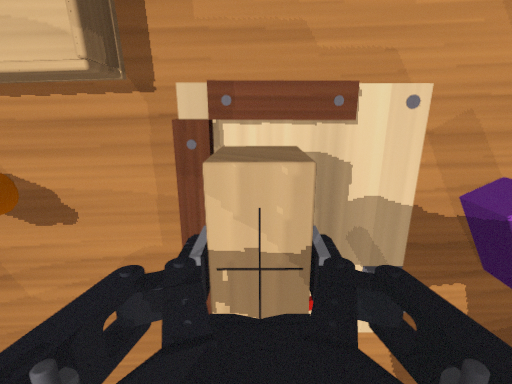

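```bash
python3 - <<'E'
from h import *
C=cam('wrist');print(p2w(C,[(230,120.5),(340,119.5),(212.5,130)],.05).round(4))
E
python3 -m inch '[[0,0,0.02,0,0,0,0],[0,0,0.045,0,0,0,0],[0,0,0.065,0,0,0,0],[0,0,0.074,0,0,0,0],[0,0,0.074,0,0,0,0],[0,0,0.074,0,0,0,0],[0,0,0.074,0,0,0,0]]'
```

```text
[[0.6514 0.1884 0.05  ]
 [0.6493 0.098  0.05  ]
 [0.6442 0.2034 0.05  ]]
clock: 16.1
eef_pos: [0.5876, 0.1679, 0.0888]
tcp_rot: [-3.141, -0.002, -0.03]
wrist_force: [-0.1, -0.1, -1.9]
grip_width: 0.0471
finger_force: 63.2
```

```bash
python3 -m inch '[[0,0,0.002,0,0,0,0],[0,0,0.004,0,0,0,0],[0,0,0.0055,0,0,0,0],[0,0,0.0055,0,0,0,0],[0,0,0.0055,0,0,0,0]]'
```

```text
clock: 16.73
eef_pos: [0.5874, 0.1678, 0.0833]
tcp_rot: [-3.142, -0.001, -0.03]
wrist_force: [-1.9, 0.4, 4.7]
grip_width: 0.0474
finger_force: 63.9
```

```bash
python3 -m inch '[[0.004,0,0,0,0,0,0],[0.008,0,0,0,0,0,0],[0.011,0,0,0,0,0,0],[0.013,0,0,0,0,0,0],[0.0145,0,0,0,0,0,0],[0.0145,0,0,0,0,0,0],[0.0145,0,0,0,0,0,0]]'
```

```text
clock: 17.6
eef_pos: [0.6003, 0.1675, 0.0833]
tcp_rot: [3.141, 0.002, -0.03]
wrist_force: [-9.2, 0.2, 10.8]
grip_width: 0.0473
finger_force: 64.8
```

```bash
python3 -m inch '[[0,-0.004,0,0,0,0,0],[0,-0.008,0,0,0,0,0],[0,-0.011,0,0,0,0,0],[0,-0.013,0,0,0,0,0],[0,-0.0145,0,0,0,0,0],[0,-0.0145,0,0,0,0,0],[0,-0.0145,0,0,0,0,0]]'
```

```text
clock: 18.48
eef_pos: [0.6009, 0.1805, 0.0833]
tcp_rot: [3.139, 0.003, -0.031]
wrist_force: [-10.1, -6.7, 11.6]
grip_width: 0.0473
finger_force: 64.9
```

```bash
python3 -m inch '[[0,-0.001,0,0,0,0,0],[0,-0.002,0,0,0,0,0],[0,-0.003,0,0,0,0,0],[0,-0.003,0,0,0,0,0],[0,-0.003,0,0,0,0,0]]'
```

```text
clock: 19.1
eef_pos: [0.601, 0.1834, 0.0833]
tcp_rot: [3.139, 0.003, -0.031]
wrist_force: [-10.8, -7.0, 12.5]
grip_width: 0.0471
finger_force: 64.9
```

```bash
python3 -m inch '[[0.001,0,0,0,0,0,0],[0.0025,0,0,0,0,0,0],[0.0025,0,0,0,0,0,0],[0.0025,0,0,0,0,0,0]]'
```

```text
clock: 19.6
eef_pos: [0.6012, 0.1835, 0.0834]
tcp_rot: [3.139, 0.008, -0.031]
wrist_force: [-20.4, -6.8, 21.0]
grip_width: 0.047
finger_force: 66.1
```

```bash
python3 -m inch '[[-0.001,0,-0.001,0,0,0,0],[-0.002,-0.001,-0.0012,0,0,0,0],[-0.002,-0.003,-0.0012,0,0,0,0],[-0.002,-0.004,-0.0012,0,0,0,0],[-0.002,-0.004,-0.0012,0,0,0,0],[-0.002,-0.004,-0.0012,0,0,0,0]]'
```

```text
clock: 20.35
eef_pos: [0.6011, 0.1843, 0.0836]
tcp_rot: [3.134, 0.005, -0.032]
wrist_force: [-9.9, -18.2, 9.2]
grip_width: 0.0471
finger_force: 64.8
```

```bash
python3 -m inch '[[0.001,0,0,0,0,0,0],[0.002,0,0,0,0,0,0],[0.002,0,0,0,0,0,0],[0.002,0,0,0,0,0,0],[0.002,0,0,0,0,0,0],[0.002,0,0,0,0,0,0]]'
python3 - <<'E'
from h import *
C=cam('wrist');im=ctrl.capture('wrist')
s=cv2.resize(ctrl.capture('side')[190:310,90:300],None,fx=2.4,fy=2.4,interpolation=cv2.INTER_CUBIC)
w=im[60:348,:]
cv2.imwrite('pics/fin.png',np.vstack([np.hstack([s,np.zeros((288,8,3),np.uint8)])[:, :512],w]))
S=cam('side')
for a in ctrl.mark_of('side','pin_knob'): print(a['xy'],a['score'])
for a in ctrl.mark_of('side','pin'): print(a['xy'],a['score'])
print(w2p(S,[[.4867,.0395,.05],[.4867,.0395,.03],[.4867,.0395,.07]])); x=ctrl.sense(); print(x['eef_pos'],x['wrist_force'])
E
```

```text
clock: 21.1
eef_pos: [0.6013, 0.1843, 0.0836]
tcp_rot: [3.134, 0.009, -0.032]
wrist_force: [-18.0, -18.9, 16.1]
grip_width: 0.0472
finger_force: 65.6
[244.1, 215.2] 0.52
[239.7, 222.0] 0.61
[[242.24925843 216.60656303]
 [242.19224904 224.78541549]
 [242.3071368  208.26492807]]
[0.60126724 0.18428546 0.0836335 ] [-17.78946754 -17.85721366  17.36909943]
```

View pics/fin.png

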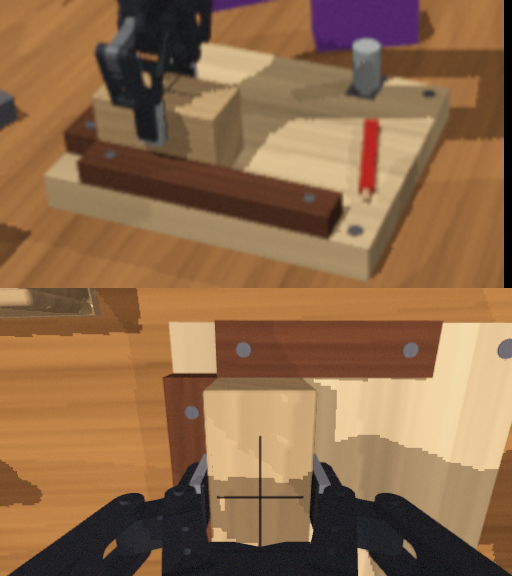

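The picture shows the pin upright with its knob on the board in the notch. The blank sits in the corner, its end at the short fence (row 378) and its side along the long fence. Both push forces are about 18 N.

```bash
python3 -m inch '[[0,0,0,0,0,0,0],[0,0,0,0,0,0,0],[0,0,0,0,0,0,0],[0,0,0,0,0,0,0]]' && python3 -c "
from plant import ctrl
print(ctrl.close_job())"
```

```text
clock: 21.8
eef_pos: [0.6013, 0.1843, 0.0836]
tcp_rot: [3.134, 0.009, -0.032]
wrist_force: [-18.5, -18.7, 16.7]
grip_width: 0.0476
finger_force: 65.6
the job is handed in; nothing more can be done
None
```

The job was handed in at 21.8 s: the pin stands parked in the notch, and the longer blank is held in the corner, pushed with about 18 N in each direction; the hand-in returned no verdict.

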